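# Seat the sharpening-stone carrier and lock it

## Robot

A 7-joint arm with a two-finger parallel gripper is mounted at the origin on a cart in front of the work surface, level with it; the furniture and walls round the work are solid. World frame = base frame: x ahead of the robot, y to its left, z up, the work surface at z = 0. Lengths are in mm, angles in rad, forces in N, time in s.
With the tool pointing down it reaches from about 425 to 975 mm from the base axis. Payload 16.7 kg.
Tool frame: the origin (TCP) lies at the very end of the fingers, on their centre line; the grasp point (between the pads) lies arm.grip_point_offset behind it (arm.grip_point_offset is the distance from the TCP to the grasp point, in mm); z points along the fingers, y is the line along which they close (so a half turn about z gives the same grasp; the last joint's range is limited). The gripper opens to 85 mm and grips with 20 to 120 N. Pads are 22 mm wide; open, the fingers measure 114 mm over their backs; the gripper's body (76 mm by 85 mm) begins 54 mm behind the grasp point. The pads swing forward as they close: fully open they stand 13 mm farther back than shut.
Start: joints at [1.089, 0.426, 0.074, 1.606, -0.034, 1.111, -0.067], TCP at [220.484, -637.936, 231.302] pointing down, gripper open.
Joint ranges: [-2.85, 2.85], [-0.5, 2.14], [-1.23, 1.37], [0.21, 2.46], [-1.02, 4.16], [0.16, 2.05], [-2.73, 2.73]. Speed limits (rad/s): [1.89, 1.89, 2.39, 2.39, 3.01, 3.01, 3.01].

## Interface

Orientations are given as a rotation vector (axis times angle).
In Python, from bench import arm gives the robot as it stands.
- The arm moves only by the tool drive_tool, never from a script. Its arguments are lists of equal length, an entry for each row: "dp": the shift along the tool's x, y, z in cm, a list of three; "delta_rot": the turn, a rotation vector about the tool's x, y, z in rad, a list of three; "hand": the finger opening in cm, from 0 to 8.54. A call has 1 to 5 rows; each row shifts and turns the commanded pose from where the row before left it, along the tool's axes as they then stand; what a row does not reach is not made up. A row lasts 1/12 s, in which the tool goes at most 41.7 mm and 7.16 degrees, less where a joint would pass 70% of its speed; a pose out of reach is approached as far as the arm can. A call with a gripper value outside its range is refused whole. The fingers move at their own pace and stop on an object; the grip force is fixed at half the most. Time passes only in rows, so rows that do not move let the fingers close. It gives the time, the measured TCP pose, the force, the opening and the grip force at its end, in the units of the state.
- arm.observe(): the state, without advancing time (a new reading comes with each control period).
- arm.read_camera(name): name is "scene" or "top" or "wrist"; returns a dict with "color" (400x640x3 uint8, red, green, blue), "z_map" (400x640 float32, mm along the optical axis (not along the pixel's ray), 0 where there is no reading), "K" (3x3 intrinsics, pixels), "position" and "rotation" of the camera in the world; the wrist camera has in their place "tool_from_camera" (4x4, takes a point from camera to tool coordinates, whose origin is the TCP and whose axes are the flange's). Camera axes: x right, y down, z forward; pixel columns grow to the right and rows downward; lengths in mm; the calibration is good to about 2 mm. A picture is of the moment at which its call begins: read the wrist's pose just before it.
- arm.sign_off(): hands the job in; it is judged then, once.
The state is a dict: "t": time; "joints": joint angles; "joint_vel": joint speeds; "tau": joint torques, N m; "position": TCP position; "tcp_rot": TCP orientation; "wrist_force": force on the tool from outside, world axes, zero at the start; "torque": the same for the moment, N m; "grip_width": finger opening in mm; "gripper_force": force on a finger pad.
Only numpy, scipy, OpenCV 4.12 (cv2) and the standard library are available. Lean on these libraries where they do the work, as an engineer would, in place of code of your own. Each camera call takes 0.05 s, during which the arm holds its last target. There are 200 camera calls.

## Task

The board that carries the sharpening stone has been drawn back along its wooden trough: with closed fingertips push it gently along the runners, toward the tall end of the trough, until its battens drop into the notches and the board lies flat on the runners. Then push the small dark turn button with a fingertip so that it stands square across the board's edge and locks it down for honing. Grasp and lift nothing, leave the oil bottle, the tape roll and the loose wooden block where they are, and take the hand away.

Things in the scene. Friction and masses are not known exactly. Their poses are not given: they have to be found in the camera images.
- trough: Open wooden sharpening trough, fixed on the bench, 370 (x) x 177 (y) x 72.5 mm high. Origin: centre of its underside; +x runs along the runners to the tall end board (72.5 mm high), the way to push the carrier; z up. The -x end board is only 42 mm high, so a finger can pass over it. Side boards (y 76.5 to 88.5 mm each side, 72.5 mm high) guide the carrier with 1.5 mm play each side
- seat (a point): Point fixed in the trough at x 55, y 0, z 55 mm of its frame (same axes), level with the runner tops: carrier_mid lies here when home. Runners: pale strips at y 56.5 to 76.5 mm each side, top at z 55 mm; between them the trough is open down to z 29 mm. Notches in both runners, 10 mm deep: a short one at x -32 to -8 mm, a long one at x 105 to 155 mm in the trough's frame
- carrier_mid (a point): Centre of the underside of the carrier board, a loose pale board 225 (x) x 150 (y) x 16 mm with a grey whetstone (190 x 65 x 28 mm, along x) fixed on top; axes as the trough's. It starts 60 to 120 mm short of its seat, riding on its battens: underside at z 63, top at 79 mm. Home, it lies flat on the runners: underside at z 55, top at 71 mm
- carrier: The carrier; origin 8 mm below carrier_mid, same axes; 0.6 to 0.95 kg. Two dark cross battens under it, 8 mm deep: 20 mm wide at x -75 mm, 46 mm wide at x +75 mm. It slides at 2 to 7 N; at the notches both battens fall in (2 mm play each way), it drops 8 mm and stops against the notch walls. Pushed fast (0.2 m/s) it slams into the notch walls or skips over them
- carrier_push (a point): Middle of the carrier's -x end face (150 mm wide, 16 mm high, vertical): the place to push, along the trough's +x
- button_pivot (a point): Pivot (brass screw) of the turn button on top of the trough's -y side board, at x 105, y -82.5, z 80 mm in the trough's frame (same axes), half-way up the button
- button_tip (a point): Centre of the rounded end of the turn button, 43 mm from the pivot, half-way up. The button is a dark wooden bar 12 mm wide, 58 mm long, 10 mm thick: underside at z 75, top at 85 mm (screw head at 86.5 mm)
- button (a joint): Angle of the turn button (rad): 0 when its arm points along the side board to the trough's -x; negative when swung outward; pi/2 when square across the carrier (to the trough's +y). Stops at -0.6 and 2.2. About 1.5 N near its end turns it; it stays where left. It clears the seated board by 4 mm; the raised board blocks it
- oil_bottle: Loose blue oil bottle, 45 mm across, 120 mm high, beside the trough's +y side; leave alone. Origin: centre of its underside
- tape_roll: Loose roll of yellow tape lying flat, 91 mm across, 24 mm high, beside the trough's -y side; leave alone. Origin: centre of its underside
- handle_block: Loose dark wooden block 40 x 130 x 30 mm beside the trough's +y side, near its low end; leave alone. Origin: centre of its underside

How it is judged (in metres and radians):
On the way, in this order (a step that is already met when the one before it is completed fails the run):
1. the carrier has dropped into its notches and lies flat on the runners (z of carrier_mid in the frame of seat below 0.002 m and horizontal distance between carrier_mid and seat below 0.005 m and angle between carrier_mid's own z axis and vertical below 0.02 rad), for 0.2 s.
2. the turn button stands across the carrier (value of joint button between 1.27 and 1.87 rad), for 0.2 s.
At the end, for the whole second after the job is handed in: The carrier lies flat on the runners (within 2 mm of height, 0.02 rad) with its battens in the notches (within 5 mm of the seat), at rest, and the turn button is square across the carrier (1.27 to 1.87 rad) (all of step 1 and all of step 2 and linear speed of carrier below 0.01 m/s); the robot touches nothing.
It fails at once if the carrier is lifted or tipped up off its runners (z of carrier_mid in the frame of seat above 0.02 m or angle between carrier_mid's own z axis and vertical above 0.15 rad).
It fails at once if the carrier is rammed instead of pushed gently (over 60 N) (contact force between the fingers and carrier above 60 N).
It fails at once if the oil bottle is disturbed (distance of oil_bottle from where it was at the start of the episode above 0.015 m).
It fails at once if the tape roll or the wooden block is disturbed (distance of any of tape_roll, handle_block from where it was at the start of the episode above 0.015 m).
It fails at once if the turn button is gripped, or it or the trough is pressed hard (over 35 N) (contact force between the fingers and trough above 35 N).
It also fails if it takes over 50 s, if anything falls off the work surface, if the arm or the gripper's body presses on something with over 40 N, if the wrist force passes 120 N, or if a joint passes its speed limit or range.

## Working session

There is one attempt and no reset: what is moved stays moved. The work goes in short steps, Python scripts to look and compute and a tool call to move; the robot and the scene stay as the last step left them, time stands still between calls to the robot, and variables do not carry over. Pictures are saved under pics/ and viewed, at most 10 in all, crops included, and the job is handed in when it is done.

Besides the shell and the picture viewer there is one more tool, called after "Emit:" as a command line: name --argument value ..., lists and objects as JSON in quotes. drive_tool: Moves the arm, as the interface text tells. Its arguments: {"type":"object","properties":{"dp":{"type":"array","items":{"type":"array","items":{"type":"number"}}},"delta_rot":{"type":"array","items":{"type":"array","items":{"type":"number"}}},"hand":{"type":"array","items":{"type":"number"}}},"required":["dp","delta_rot","hand"]}

```bash
mkdir -p pics; cat > h.py <<'E'
import numpy as np, cv2
from bench import arm
from scipy.spatial.transform import Rotation as R
def rot(c):
    r=np.array(c["rotation"],float)
    return r if r.shape==(3,3) else R.from_rotvec(r).as_matrix() if r.size==3 else R.from_quat(r).as_matrix()
def pts(c):
    K=np.array(c["K"]);z=c["z_map"];v,u=np.mgrid[:400,:640]
    P=np.stack([(u-K[0,2])/K[0,0]*z,(v-K[1,2])/K[1,1]*z,z],-1)
    return P@rot(c).T+np.array(c["position"])
E
python3 - <<'E'
from h import *
s=arm.observe();print(s)
print(arm.grip_point_offset)
for n in("top","scene"):
    c=arm.read_camera(n);cv2.imwrite(f"pics/{n}0.png",c["color"][...,::-1]);np.save(f"{n}_P.npy",pts(c))
    print(n,c["K"],c["position"],c["rotation"])
    import pickle;pickle.dump(c,open(n+"0.pkl","wb"))
E
```

```text
{'t': 0.0, 'joints': array([ 1.08850539,  0.42673561,  0.07388883,  1.60665361, -0.03412752,
        1.11079979, -0.06711698]), 'joint_vel': array([-0.00107505,  0.00117519,  0.000626  , -0.00032171, -0.00052944,
       -0.00198559,  0.00055437]), 'tau': array([-1.35760693e-04, -9.49828649e+01,  3.76096889e+00, -4.63531208e+01,
        1.93055748e-02,  1.00902599e-02,  2.48203327e-05]), 'position': array([ 220.32393759, -637.57152725,  230.58876232]), 'tcp_rot': array([-3.09694553e+00, -5.19972709e-01,  4.86622658e-04]), 'wrist_force': array([-0.43944228,  0.6460799 , -1.06324308]), 'torque': array([ 0.0172734 , -0.00402654,  0.03786165]), 'gripper_force': 0.0, 'grip_width': 84.76426151167603}
18.700000000000003
top [[443.12305045   0.         315.44927553]
 [  0.         443.12305045 201.67823805]
 [  0.           0.           1.        ]] [ 418.20011073  219.8427338  1022.35139084] [-2.01042162  2.21106122 -0.23434434]
scene [[397.81685249   0.         312.60122251]
 [  0.         397.81685249 193.73891653]
 [  0.           0.           1.        ]] [ 51.43625322 628.23197927 589.03251248] [-1.11961054  2.23558309 -1.12816918]
```

View pics/top0.png

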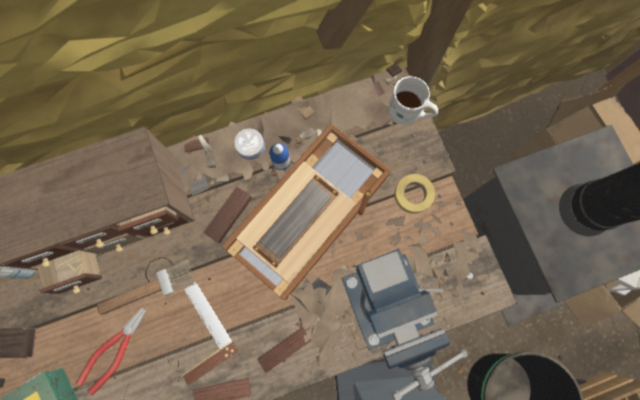

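View pics/scene0.png

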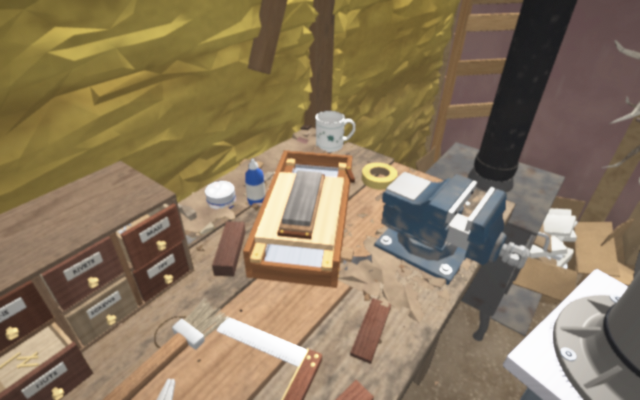

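The top view shows the trough with its tall end at about (360,150), its low end at about (260,270), the bottle at (280,152), the tape at (415,193) and the block at (228,215). Next I'll take an enlarged crop and fit the geometry from the depth map.

```bash
python3 - <<'E'
from h import *
im=cv2.imread("pics/top0.png")[120:305,215:400];cv2.imwrite("pics/crop.png",cv2.resize(im,None,fx=3.2,fy=3.2,interpolation=cv2.INTER_CUBIC))
P=np.load("top_P.npy")
for u,v in[(335,128),(388,170),(230,250),(284,295),(300,220),(250,230),(285,280),(340,155),(262,270),(228,215),(365,205),(450,190),(415,179)]: print(u,v,P[v,u].round(1))
H=P[...,2]
box=np.zeros(H.shape,bool);box[115:305,215:400]=1
print(np.histogram(H[box],bins=np.arange(-10,130,5)))
m=(box&(H>35)).astype(np.uint8)
n,l,st,ce=cv2.connectedComponentsWithStats(m)
for i in range(1,n):
    if st[i,4]>200:
        q=P[l==i];r=cv2.minAreaRect(q[:,:2].astype(np.float32));print(st[i],r,cv2.boxPoints(r).round(1).tolist())
E
```

```text
335 128 [788.8 141.4  72.6]
388 170 [678.9  34.2  72.6]
230 250 [536.7 397.7  53.6]
284 295 [429.4 286.7  69.5]
300 220 [579.  238.5 107. ]
250 230 [572.4 347.9  79.1]
285 280 [459.7 281.5  79.7]
340 155 [738.7 132.9  26.4]
262 270 [488.5 333.7  30.6]
228 215 [619.1 401.7  32.7]
365 205 [602.   96.5  86.5]
450 190 [ 6.358e+02 -1.198e+02  6.000e-01]
415 179 [664.  -34.4  26.6]
(array([ 104, 4737, 4988, 2469, 2849, 1440,  348, 1861, 1333,  384, 1029,
        297,  467,  400,  113,  335, 1854, 3232, 1163,  410,  568,   65,
        307, 1807,   99,   22,  120]), array([-10,  -5,   0,   5,  10,  15,  20,  25,  30,  35,  40,  45,  50,
        55,  60,  65,  70,  75,  80,  85,  90,  95, 100, 105, 110, 115,
       120, 125]))
[  222   123   169   177 11356] ((594.9345703125, 202.66810607910156), (227.05186462402344, 370.24383544921875), 44.706851959228516) [[384.0, 254.39999389648438], [644.5, -8.800000190734863], [805.7999877929688, 151.0], [545.4000244140625, 414.1000061035156]]
[234 128  29  29 645] ((615.6007080078125, 301.98602294921875), (422.4953918457031, 65.99838256835938), 13.71494197845459) [[402.6000061035156, 284.0], [418.20001220703125, 219.8000030517578], [828.5999755859375, 320.0], [813.0, 384.1000061035156]]
[269 143  21  25 402] ((741.0864868164062, 273.112060546875), (42.59120559692383, 43.43709945678711), 55.632530212402344) [[711.0999755859375, 267.79998779296875], [747.0, 243.3000030517578], [771.0, 278.3999938964844], [735.2000122070312, 303.0]]
[ 356  248   44   57 1952] ((454.3166198730469, 131.9681854248047), (163.4175567626953, 115.08554077148438), 81.66250610351562) [[385.5, 59.5], [499.3999938964844, 42.79999923706055], [523.0999755859375, 204.5], [409.20001220703125, 221.1999969482422]]
```

View pics/crop.png

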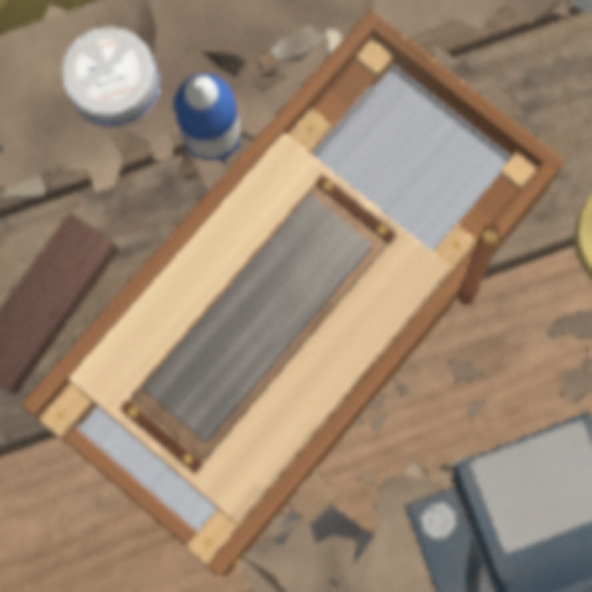

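In the crop, the trough's top corners are at (370,13), (560,160), (222,572) and (25,405). The pivot is at (490,236) and the button tip at (468,300), so the button is swung outward. The board's -x end edge runs (70,385)–(240,520).

```bash
cat >> h.py <<'E'
import pickle
def ray(c,uv,h):
    K=np.array(c["K"]);d=rot(c)@np.array([(uv[0]-K[0,2])/K[0,0],(uv[1]-K[1,2])/K[1,1],1]);p=np.array(c["position"])
    return p+d*(h-p[2])/d[2]
E
python3 - <<'E'
from h import *
c=pickle.load(open("top0.pkl","rb"))
f=lambda x,y,h:ray(c,(x/3.2+215-.35,y/3.2+120-.35),h)
A=[f(370,13,72.5),f(560,160,72.5),f(222,572,72.5),f(25,405,72.5)]
for a in A:print(a.round(1))
A=np.array(A)[:,:2];B=np.array([[185,88.5],[185,-88.5],[-185,-88.5],[-185,88.5]])
Bc=B-B.mean(0);Ac=A-A.mean(0);th=np.arctan2((Bc[:,0]*Ac[:,1]-Bc[:,1]*Ac[:,0]).sum(),(Bc*Ac).sum())
r=R.from_euler('z',th).as_matrix()[:2,:2];o=A.mean(0)
print("yaw",th,np.degrees(th),"o",o,"res",((Ac@r)-Bc).round(1).tolist())
g=lambda p:((p[:2]-o)@r).round(1)
print("pivot",g(f(490,236,86.5)),"tipend",g(f(468,300,85)),"board",g(f(70,385,79)),g(f(240,520,79)))
# depth refinement
P=np.load("top_P.npy");m=(abs(P[...,2]-72.5)<2.5);T=(P[...,:2]-o)@r
k=m&(abs(T[...,0])<200)&(abs(T[...,1])<95);q=T[k]
for lab,s in(("y+",q[(q[:,1]>70)&(abs(q[:,0])<150)][:,1]),("y-",q[(q[:,1]<-70)&(abs(q[:,0])<60)][:,1]),("xtall",q[(q[:,0]>165)&(abs(q[:,1])<70)][:,0])):print(lab,np.percentile(s,[2,50,98]).round(1))
k=(abs(P[...,2]-79)<2.5)&(abs(T[...,1])<70)&(abs(T[...,0])<180);print("board x",np.percentile(T[k][:,0],[1,99]))
for n in("scene",):
    c2=pickle.load(open("scene0.pkl","rb"));Q=np.load("scene_P.npy");U=(Q[...,:2]-o)@r
    k=(abs(Q[...,2]-72.5)<2.5)&(abs(U[...,0])<200)&(abs(U[...,1])<95);q=U[k]
    for s in(q[(q[:,1]>70)&(abs(q[:,0])<150)][:,1],q[(q[:,1]<-70)&(abs(q[:,0])<60)][:,1],q[(q[:,0]>165)&(abs(q[:,1])<70)][:,0]):print(len(s) and np.percentile(s,[2,50,98]).round(1))
    k=(abs(Q[...,2]-79)<2.5)&(abs(U[...,1])<70)&(abs(U[...,0])<180);print("board x",np.percentile(U[k][:,0],[1,99]))
E
```

```text
[800.2 151.   72.5]
[679.4  30.5  72.5]
[422.4 287.   72.5]
[544.  409.9  72.5]
yaw -0.7868010891570856 -45.0803817249974 o [611.4982694  219.60341157] res [[-3.2, -3.3], [-3.1, 3.0], [3.7, 2.2], [2.6, -1.9]]
pivot [104.5 -82.4] tipend [ 60.7 -98.3] board [-153.    70.9] [-148.2  -74.1]
y+ [77.2 83.  88.9]
y- [-87.3 -81.6 -74.1]
xtall [172.5 178.2 184.4]
board x [-150.20595303   71.72254738]
[77.9 83.4 89. ]
[-87.  -81.1 -74.7]
[168.2 175.4 182. ]
board x [-153.61423183   65.97776968]
```

```bash
python3 - <<'E'
from h import *
for n in("top","scene"):
    P=np.load(n+"_P.npy").reshape(-1,3);P=P[np.isfinite(P).all(1)]
    print(n)
    for x in range(150,900,75):
        row=[]
        for y in range(-700,450,75):
            k=(P[:,0]>=x)&(P[:,0]<x+75)&(P[:,1]>=y)&(P[:,1]<y+75)
            row.append(int(np.percentile(P[k,2],99)) if k.sum()>3 else -999)
        print(x,row)
E
```

```text
top
150 [-769, -769, -490, -489, -489, -769, -678, -673, -999, 90, 124, -999, -999, 3, 9, -999]
225 [-599, -607, -604, -606, -769, -769, -999, -999, 47, 152, 155, 7, 14, 12, 13, 21]
300 [-586, -603, -184, -182, -999, -999, 4, 4, 17, 155, 155, 19, 16, 13, 21, 22]
375 [-182, -181, -182, -183, -184, -999, 4, 7, 41, 155, 154, 28, 1022, 74, 3, 14]
450 [-182, -95, -21, -182, -183, -999, 4, 8, 14, 132, 133, 125, 92, 108, 44, 20]
525 [-183, -100, 101, -180, -182, -772, -999, 5, 25, 24, 85, 93, 110, 110, 81, 32]
600 [-999, -156, 104, -181, -183, -999, -999, 5, 27, 73, 87, 109, 110, 82, 34, 191]
675 [-181, -182, -182, -180, -182, -183, -999, 4, 21, 73, 74, 80, 113, 110, 30, 44]
750 [-181, -181, -182, -183, -188, -999, -999, 4, 93, 92, 73, 75, 86, 83, 44, 45]
825 [-467, -767, -768, -769, -999, -999, -999, -999, 95, 94, 370, 340, 392, 410, 443, 472]
scene
150 [-999, -999, -999, -776, -774, -774, -999, -999, -999, 89, 122, -999, -999, 1, 1, -999]
225 [-599, -608, -608, -609, -773, -773, -772, -774, 5, 152, 152, 7, 13, 10, 11, 20]
300 [-584, -607, -188, -187, -773, -775, 0, 0, -774, 153, 153, 18, 15, 11, 19, 20]
375 [-185, -185, -185, -186, -187, -773, 0, 3, 8, 153, 152, 119, 71, 72, 1, 12]
450 [-186, 376, 379, -419, -493, -773, 1, -999, -999, 130, 131, 124, 91, 106, 43, 20]
525 [-185, 380, 386, -168, -999, -999, -999, 4, 25, 24, 84, 93, 107, 107, 79, 30]
600 [-999, -187, 377, -999, -999, -999, -999, 3, 25, 71, 85, 107, 107, 79, 31, 189]
675 [-185, -186, -185, -185, -999, -999, -999, 1, 0, 73, 72, 78, 109, 111, 29, 43]
750 [-186, -185, -186, -186, -999, -999, -999, 1, 92, 91, 72, 72, 14, 42, 41, 44]
825 [-999, -999, -999, -999, -999, -999, -999, -999, 93, 92, 399, 344, 418, 425, 436, 447]
```

Emit:
drive_tool --dp '[[0,0,-2],[0,0,-3],[0,0,-3],[0,0,-2],[0,0,0]]' --delta_rot '[[0,0,0],[0,0,0],[0,0,0],[0,0,0],[0,0,0]]' --hand '[0,0,0,0,0]'

```text
t: 0.52
position: [220.9, -639.3, 335.9]
tcp_rot: [3.093, 0.519, 0.002]
wrist_force: [-0.0, -0.9, 0.1]
grip_width: 25.4
gripper_force: 0.0
```

Emit:
drive_tool --dp '[[2.3,-2.6,0],[2.3,-2.6,0],[2.3,-2.6,0],[2.3,-2.6,0],[2.3,-2.6,0]]' --delta_rot '[[0,0,0],[0,0,0],[0,0,0],[0,0,0],[0,0,0]]' --hand '[0,0,0,0,0]'

```text
t: 0.93
position: [286.9, -475.7, 330.6]
tcp_rot: [-3.098, -0.52, 0.001]
wrist_force: [0.1, -0.6, 0.2]
grip_width: -0.1
gripper_force: 0.0
```

Emit:
drive_tool --dp '[[2.3,-2.6,0],[2.3,-2.6,0],[2.8,-2.1,0],[2.8,-2.1,0],[2.8,-2.1,0]]' --delta_rot '[[0,0,0],[0,0,0],[0,0,0],[0,0,0],[0,0,0]]' --hand '[0,0,0,0,0]'

```text
t: 1.35
position: [372.3, -324.7, 331.0]
tcp_rot: [-3.098, -0.52, 0.0]
wrist_force: [0.9, -0.5, -0.2]
grip_width: -0.2
gripper_force: 0.0
```

Emit:
drive_tool --dp '[[2.8,-2.1,0],[2.8,-2.1,0],[2.8,-2.1,0],[2.8,-2.1,0],[2.8,-2.1,0]]' --delta_rot '[[0,0,0],[0,0,0],[0,0,0],[0,0,0],[0,0,0]]' --hand '[0,0,0,0,0]'

```text
t: 1.77
position: [470.4, -179.8, 330.9]
tcp_rot: [-3.098, -0.52, 0.001]
wrist_force: [1.8, -1.2, 0.7]
grip_width: 0.0
gripper_force: 0.0
```

```bash
python3 -c "
from h import *
s=arm.observe();print(s['joints'].round(3),s['position'],s['tcp_rot'])"
```

```text
[ 0.526  0.08  -0.305  1.837  0.025  1.23  -1.025] [ 470.42073629 -179.78179089  330.94268973] [-3.09805234e+00 -5.20033663e-01  5.76690780e-04]
```

Emit:
drive_tool --dp '[[1.2,-3.3,0],[1.2,-3.3,0],[1.2,-3.3,0],[1.2,-3.3,0],[1.2,-3.3,0]]' --delta_rot '[[0,0,0],[0,0,0],[0,0,0],[0,0,0],[0,0,0]]' --hand '[0,0,0,0,0]'

```text
t: 2.18
position: [472.3, -4.2, 330.9]
tcp_rot: [-3.098, -0.52, 0.001]
wrist_force: [0.8, -0.1, 0.5]
grip_width: 0.1
gripper_force: 0.0
```

Emit:
drive_tool --dp '[[1.2,-3.3,0],[1.2,-3.3,0],[1.2,-3.3,0],[1.2,-3.3,0],[1.2,-3.3,0]]' --delta_rot '[[0,0,0],[0,0,0],[0,0,0],[0,0,0],[0,0,0]]' --hand '[0,0,0,0,0]'

```text
t: 2.6
position: [475.1, 171.3, 331.0]
tcp_rot: [3.098, 0.52, -0.0]
wrist_force: [0.5, 0.2, -0.1]
grip_width: -0.1
gripper_force: 0.0
```

Emit:
drive_tool --dp '[[1.2,-3.3,0],[1.2,-3.3,0],[1.2,-3.3,0],[1.2,-3.3,0],[0,0,0]]' --delta_rot '[[0,0,0],[0,0,0],[0,0,0],[0,0,0],[0,0,0]]' --hand '[0,0,0,0,0]'

```text
t: 3.02
position: [475.9, 316.6, 330.6]
tcp_rot: [-3.093, -0.53, 0.002]
wrist_force: [-1.9, -0.4, -0.3]
grip_width: -0.2
gripper_force: 0.0
```

Emit:
drive_tool --dp '[[0,0,0],[0,0,0],[0,0,0],[0,0,0],[0,0,0]]' --delta_rot '[[0,0,-0.12],[0,0,-0.12],[0,0,-0.12],[0,0,-0.12],[0,0,-0.12]]' --hand '[0,0,0,0,0]'

```text
t: 3.43
position: [477.7, 310.0, 330.7]
tcp_rot: [-2.802, -1.421, 0.001]
wrist_force: [0.9, -0.7, 0.4]
grip_width: 0.3
gripper_force: 0.0
```

Emit:
drive_tool --dp '[[0,0,0],[0,0,0],[0,0,0],[0,0,0],[0,0,0]]' --delta_rot '[[0,0,-0.12],[0,0,-0.12],[0,0,-0.12],[0,0,-0.12],[0,0,-0.12]]' --hand '[0,0,0,0,0]'

```text
t: 3.85
position: [477.7, 309.9, 330.8]
tcp_rot: [-2.256, -2.185, 0.001]
wrist_force: [0.2, 0.3, 0.0]
grip_width: 0.1
gripper_force: 0.0
```

Emit:
drive_tool --dp '[[0,0,0],[0,0,0],[0,0,0],[0,0,0],[0,0,0]]' --delta_rot '[[0,0,-0.12],[0,0,-0.12],[0,0,-0.12],[0,0,-0.12],[0,0,-0.12]]' --hand '[0,0,0,0,0]'

```text
t: 4.27
position: [477.7, 309.9, 330.8]
tcp_rot: [-1.51, -2.754, 0.001]
wrist_force: [0.0, 0.2, -0.3]
grip_width: -0.1
gripper_force: 0.0
```

Emit:
drive_tool --dp '[[0,0,0],[0,0,0],[0,0,0],[0,0,0]]' --delta_rot '[[0,0,-0.12],[0,0,-0.11],[0,0,0],[0,0,0]]' --hand '[0,0,0,0]'

```text
t: 4.6
position: [477.8, 309.9, 330.9]
tcp_rot: [-1.198, -2.903, 0.001]
wrist_force: [0.5, 0.3, -0.2]
grip_width: 0.1
gripper_force: 0.0
```

```bash
cat >> h.py <<'E'
yaw=-0.7868;o=np.array([611.5,219.6])
r2=R.from_euler('z',yaw).as_matrix()[:2,:2]
def st():
    s=arm.observe();M=R.from_rotvec(s['tcp_rot']).as_matrix();p=s['position']
    print('t',s['t'],'joints',s['joints'].round(2),'\nworld',p.round(1),'trough',((p[:2]-o)@r2).round(1),'toolx yaw',np.degrees(np.arctan2(M[1,0],M[0,0])).round(2),'z',M[:,2].round(3))
    return s,M
E
python3 -c "
from h import *
s,M=st()
c=arm.read_camera('wrist');cv2.imwrite('pics/w1.png',c['color'][...,::-1])"
```

```text
t 4.6 joints [ 0.17  0.34 -1.07  1.67  0.3   1.31 -0.17] 
world [477.8 309.9 330.9] trough [-158.3  -30.9] toolx yaw 135.17 z [-0.001 -0.    -1.   ]
```

View pics/w1.png

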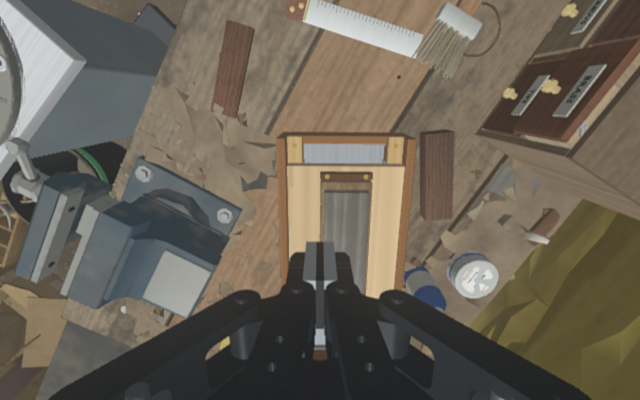

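The wrist view shows the trough square to the tool, with its low end at v≈135, the board end at v≈165 and the trough sides at u≈280 and 413. I'll check the frame with its depth map.

```bash
python3 - <<'E'
from h import *
s,M=st();c=arm.read_camera('wrist');T=np.array(c["tool_from_camera"]);K=np.array(c["K"]);z=c["z_map"];v,u=np.mgrid[:400,:640]
P=np.stack([(u-K[0,2])/K[0,0]*z,(v-K[1,2])/K[1,1]*z,z],-1)@T[:3,:3].T+T[:3,3]
W=P@M.T+s['position'];q=(W[...,:2]-o)@r2
for v in(200,230):
    for a,b in((270,295),(400,420)):print(v,[(int(i),*q[v,i].round(0),W[v,i,2].round(0)) for i in range(a,b,2)])
print([(i,*q[i,340].round(0),W[i,340,2].round(0)) for i in range(124,180,2)])
E
```

```text
t 4.65 joints [ 0.17  0.34 -1.07  1.67  0.3   1.31 -0.17] 
world [477.9 309.9 331. ] trough [-158.3  -30.8] toolx yaw 135.13 z [-0.001 -0.    -1.   ]
200 [(270, np.float64(-80.0), np.float64(-109.0), np.float64(0.0)), (272, np.float64(-80.0), np.float64(-106.0), np.float64(0.0)), (274, np.float64(-80.0), np.float64(-103.0), np.float64(1.0)), (276, np.float64(-80.0), np.float64(-99.0), np.float64(1.0)), (278, np.float64(-104.0), np.float64(-87.0), np.float64(72.0)), (280, np.float64(-104.0), np.float64(-84.0), np.float64(71.0)), (282, np.float64(-104.0), np.float64(-81.0), np.float64(72.0)), (284, np.float64(-103.0), np.float64(-79.0), np.float64(71.0)), (286, np.float64(-104.0), np.float64(-76.0), np.float64(71.0)), (288, np.float64(-106.0), np.float64(-72.0), np.float64(79.0)), (290, np.float64(-106.0), np.float64(-70.0), np.float64(80.0)), (292, np.float64(-106.0), np.float64(-67.0), np.float64(78.0)), (294, np.float64(-106.0), np.float64(-65.0), np.float64(78.0))]
200 [(400, np.float64(-107.0), np.float64(74.0), np.float64(79.0)), (402, np.float64(-104.0), np.float64(78.0), np.flo
[... 3029 characters left out ...]
29.0)), (158, np.float64(-153.0), np.float64(-3.0), np.float64(30.0)), (160, np.float64(-150.0), np.float64(-3.0), np.float64(29.0)), (162, np.float64(-147.0), np.float64(-3.0), np.float64(29.0)), (164, np.float64(-154.0), np.float64(-6.0), np.float64(76.0)), (166, np.float64(-152.0), np.float64(-6.0), np.float64(80.0)), (168, np.float64(-149.0), np.float64(-6.0), np.float64(79.0)), (170, np.float64(-147.0), np.float64(-6.0), np.float64(79.0)), (172, np.float64(-146.0), np.float64(-6.0), np.float64(89.0)), (174, np.float64(-144.0), np.float64(-6.0), np.float64(89.0)), (176, np.float64(-141.0), np.float64(-6.0), np.float64(90.0)), (178, np.float64(-139.0), np.float64(-6.0), np.float64(89.0))]
```

Emit:
drive_tool --dp '[[0.9,1.6,0],[0.8,1.5,0],[0,0,3.5],[0,0,3.5],[0,0,3.5]]' --delta_rot '[[0,0,0],[0,0,0],[0,0,0],[0,0,0],[0,0,0]]' --hand '[0,0,0,0,0]'

```text
t: 5.12
position: [487.5, 344.6, 225.2]
tcp_rot: [1.196, 2.904, 0.001]
wrist_force: [1.3, 0.4, 0.4]
grip_width: 0.1
gripper_force: 0.0
```

Emit:
drive_tool --dp '[[0,0,3],[0,0,3],[0,0,3],[0,0,0],[0,0,0]]' --delta_rot '[[0,0,0],[0,0,0],[0,0,0],[0,0,0],[0,0,0]]' --hand '[0,0,0,0,0]'

```text
t: 5.53
position: [487.0, 344.0, 135.9]
tcp_rot: [-1.194, -2.904, 0.003]
wrist_force: [-0.6, 0.9, 0.9]
grip_width: 0.1
gripper_force: 0.0
```

```bash
python3 -c "
from h import *
st()"
```

```text
t 5.5333 joints [-0.02  0.57 -0.94  1.83  0.54  1.02 -0.38] 
world [487.  344.  135.9] trough [-176.    -0.3] toolx yaw 135.31 z [-0.002 -0.001 -1.   ]
```

Emit:
drive_tool --dp '[[0,0,2.5],[0,0,2.5],[0,0,1.6],[0,0,1.0],[0,0,0]]' --delta_rot '[[0,0,0],[0,0,0],[0,0,0],[0,0,0],[0,0,0]]' --hand '[0,0,0,0,0]'

```text
t: 5.95
position: [487.5, 344.0, 59.8]
tcp_rot: [-1.193, -2.906, 0.001]
wrist_force: [0.9, -0.8, -0.2]
grip_width: -0.2
gripper_force: 0.0
```

Emit:
drive_tool --dp '[[-0.3,0,0],[-0.3,0,0],[-0.3,0,0],[-0.3,0,0],[-0.3,0,0]]' --delta_rot '[[0,0,0],[0,0,0],[0,0,0],[0,0,0],[0,0,0]]' --hand '[0,0,0,0,0]'

```text
t: 6.37
position: [498.4, 334.3, 61.3]
tcp_rot: [-1.193, -2.906, -0.003]
wrist_force: [-5.1, 6.0, 5.8]
grip_width: -0.0
gripper_force: 3.5
```

Emit:
drive_tool --dp '[[-0.3,0,0],[-0.3,0,0],[-0.3,0,0],[-0.3,0,0],[-0.3,0,0]]' --delta_rot '[[0,0,0],[0,0,0],[0,0,0],[0,0,0],[0,0,0]]' --hand '[0,0,0,0,0]'

```text
t: 6.78
position: [508.8, 324.3, 61.3]
tcp_rot: [-1.191, -2.906, -0.003]
wrist_force: [-5.6, 5.2, 6.2]
grip_width: -0.2
gripper_force: 3.5
```

```bash
python3 -c "
from h import *
st()"
```

```text
t 6.7833 joints [-0.03  0.67 -0.86  1.86  0.64  0.91 -0.41] 
world [508.8 324.3  61.3] trough [-146.7    1.2] toolx yaw 135.42 z [ 0.     0.002 -1.   ]
```

Emit:
drive_tool --dp '[[-0.3,0,0],[-0.3,0,0],[-0.3,0,0],[-0.3,0,0],[-0.3,0,0]]' --delta_rot '[[0,0,0],[0,0,0],[0,0,0],[0,0,0],[0,0,0]]' --hand '[0,0,0,0,0]'

```text
t: 7.2
position: [519.4, 313.7, 61.2]
tcp_rot: [-1.191, -2.906, -0.003]
wrist_force: [-5.0, 4.9, 4.8]
grip_width: 0.2
gripper_force: 3.4
```

Emit:
drive_tool --dp '[[-0.3,0,0],[-0.3,0,0],[-0.3,0,0],[-0.3,0,0],[-0.3,0,0]]' --delta_rot '[[0,0,0],[0,0,0],[0,0,0],[0,0,0],[0,0,0]]' --hand '[0,0,0,0,0]'

```text
t: 7.62
position: [530.1, 303.1, 61.2]
tcp_rot: [-1.191, -2.906, -0.003]
wrist_force: [-4.9, 4.5, 4.7]
grip_width: 0.1
gripper_force: 3.5
```

Emit:
drive_tool --dp '[[-0.3,0,0],[-0.3,0,0],[-0.3,0,0],[-0.3,0,0],[-0.3,0,0]]' --delta_rot '[[0,0,0],[0,0,0],[0,0,0],[0,0,0],[0,0,0]]' --hand '[0,0,0,0,0]'

```text
t: 8.03
position: [540.7, 292.6, 61.2]
tcp_rot: [-1.191, -2.906, -0.003]
wrist_force: [-4.4, 4.5, 5.9]
grip_width: -0.3
gripper_force: 3.5
```

```bash
python3 -c "
from h import *
st()
c=arm.read_camera('top');P=pts(c);q=(P[...,:2]-o)@r2
k=(abs(P[...,2]-79)<3)&(abs(q[...,1])<70)&(abs(q[...,1])>45);print(np.percentile(q[k][:,0],[1,99]))"
```

```text
t 8.0333 joints [ 0.03  0.68 -0.86  1.84  0.64  0.92 -0.33] 
world [540.7 292.6  61.2] trough [-101.7    1.5] toolx yaw 135.42 z [ 0.     0.002 -1.   ]
[ 39.94866622 686.37677212]
```

Emit:
drive_tool --dp '[[-0.3,0,0],[-0.3,0,0],[-0.3,0,0],[-0.3,0,0],[-0.3,0,0]]' --delta_rot '[[0,0,0],[0,0,0],[0,0,0],[0,0,0],[0,0,0]]' --hand '[0,0,0,0,0]'

```text
t: 8.5
position: [551.4, 281.9, 61.1]
tcp_rot: [-1.191, -2.906, -0.002]
wrist_force: [-5.4, 4.7, 4.9]
grip_width: -0.1
gripper_force: 3.4
```

Emit:
drive_tool --dp '[[-0.2,0,0],[-0.2,0,0],[-0.2,0,0],[-0.2,0,0],[-0.2,0,0]]' --delta_rot '[[0,0,0],[0,0,0],[0,0,0],[0,0,0],[0,0,0]]' --hand '[0,0,0,0,0]'

```text
t: 8.92
position: [558.5, 274.9, 61.1]
tcp_rot: [-1.191, -2.906, -0.002]
wrist_force: [-4.6, 4.5, 4.6]
grip_width: 0.2
gripper_force: 3.3
```

```bash
cat >> h.py <<'E'
def board():
    c=arm.read_camera('top');P=pts(c);q=(P[...,:2]-o)@r2
    for a,b in((-20,20),(50,90)):
        for sg in(-1,1):
            k=(q[...,0]>a)&(q[...,0]<b)&(q[...,1]*sg>46)&(q[...,1]*sg<66)&(P[...,2]<120);print('board z',a,sg,k.sum(),np.median(P[k][:,2]).round(1))
    k=(abs(P[...,2]-75)<7)&(abs(q[...,1])<70)&(abs(q[...,1])>45)&(abs(q[...,0])<165);print('xmax',np.percentile(q[k][:,0],[1,99]))
    return c
E
python3 -c "
from h import *
st();board()"
```

```text
t 8.9167 joints [ 0.06  0.69 -0.85  1.82  0.64  0.93 -0.28] 
world [558.5 274.9  61.1] trough [-76.6   1.5] toolx yaw 135.42 z [ 0.     0.002 -1.   ]
board z -20 -1 0 nan
board z -20 1 0 nan
board z 50 -1 0 nan
board z 50 1 41 78.8
xmax [ 80.20801828 159.29765657]
  return _methods._mean(a, axis=axis, dtype=dtype,
  ret = ret.dtype.type(ret / rcount)
```

Still raised. I'll creep on with short calls until the force changes.

Emit:
drive_tool --dp '[[-0.15,0,0],[-0.15,0,0],[-0.15,0,0],[0,0,0]]' --delta_rot '[[0,0,0],[0,0,0],[0,0,0],[0,0,0]]' --hand '[0,0,0,0]'

```text
t: 9.3
position: [562.2, 270.7, 60.8]
tcp_rot: [1.193, 2.906, 0.001]
wrist_force: [-3.0, 4.0, 2.1]
grip_width: 0.1
gripper_force: 2.4
```

Emit:
drive_tool --dp '[[-0.15,0,0],[-0.15,0,0],[0,0,0]]' --delta_rot '[[0,0,0],[0,0,0],[0,0,0]]' --hand '[0,0,0]'

```text
t: 9.55
position: [564.1, 269.0, 60.7]
tcp_rot: [-1.192, -2.906, -0.001]
wrist_force: [-4.3, 2.6, 2.3]
grip_width: 0.2
gripper_force: 1.9
```

```bash
python3 -W ignore -c "
from h import *
st();board()
"
```

```text
t 9.55 joints [ 0.07  0.69 -0.85  1.81  0.64  0.94 -0.27] 
world [564.1 269.   60.7] trough [-68.5   1.4] toolx yaw 135.38 z [ 0.     0.001 -1.   ]
board z -20 -1 0 nan
board z -20 1 0 nan
board z 50 -1 0 nan
board z 50 1 0 nan
xmax [ 93.99073062 164.51988286]
```

Emit:
drive_tool --dp '[[-0.1,0,0],[-0.1,0,0],[0,0,0]]' --delta_rot '[[0,0,0],[0,0,0],[0,0,0]]' --hand '[0,0,0]'

```text
t: 9.85
position: [564.9, 268.3, 60.7]
tcp_rot: [-1.191, -2.906, -0.002]
wrist_force: [-6.2, 5.3, 4.3]
grip_width: -0.2
gripper_force: 4.3
```

```bash
python3 -W ignore -c "
from h import *
st();board()
"
```

```text
t 9.85 joints [ 0.07  0.69 -0.85  1.81  0.64  0.94 -0.27] 
world [564.9 268.3  60.7] trough [-67.4   1.4] toolx yaw 135.42 z [-0.001  0.001 -1.   ]
board z -20 -1 0 nan
board z -20 1 0 nan
board z 50 -1 0 nan
board z 50 1 0 nan
xmax [ 96.17360672 164.33845185]
```

```bash
python3 -W ignore - <<'E'
from h import *
c=arm.read_camera('scene');P=pts(c);q=(P[...,:2]-o)@r2
for a,b in((-50,-10),(0,50),(60,110),(120,160)):
    for sg in(-1,1):
        k=(q[...,0]>a)&(q[...,0]<b)&(q[...,1]*sg>46)&(q[...,1]*sg<66)&(P[...,2]<120);print(a,sg,k.sum(),np.median(P[k][:,2]).round(1))
for sg in(-1,1):
    k=(q[...,1]*sg>46)&(q[...,1]*sg<66)&(P[...,2]>66)&(P[...,2]<84)&(abs(q[...,0])<165);print('x range',np.percentile(q[k][:,0],[1,99]))
cv2.imwrite('pics/s1.png',cv2.resize(c['color'][120:320,180:420,::-1],None,fx=2.5,fy=2.5))
E
```

```text
-50 -1 130 69.8
-50 1 136 69.2
0 -1 95 70.0
0 1 6 69.5
60 -1 101 70.0
60 1 0 nan
120 -1 72 70.2
120 1 0 nan
x range [-58.62683754 162.21773043]
x range [-57.89180102  34.02570095]
```

View pics/s1.png

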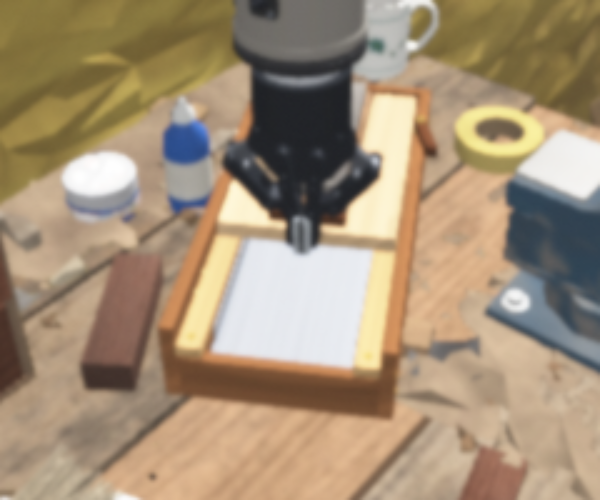

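The board top reads about 70 mm all over and its end is at x≈-58: it lies seated and flat. I'll retreat and go to the outer side of the button.

Emit:
drive_tool --dp '[[0.8,0,0],[0.8,0,0],[0,0,-3.5],[0,0,-3.5],[0,0,-3.5]]' --delta_rot '[[0,0,0],[0,0,0],[0,0,0],[0,0,0],[0,0,0]]' --hand '[0,0,0,0,0]'

```text
t: 10.37
position: [553.2, 278.7, 166.3]
tcp_rot: [-1.191, -2.906, 0.002]
wrist_force: [1.1, -0.3, 0.4]
grip_width: 0.1
gripper_force: 0.0
```

Emit:
drive_tool --dp '[[-2.0,-2.5,-1.5],[-2.5,-2.5,0],[-2.5,-2.5,0],[-2.5,-2.5,0],[-2.5,-2.5,0]]' --delta_rot '[[0,0,0],[0,0,0],[0,0,0],[0,0,0],[0,0,0]]' --hand '[0,0,0,0,0]'

```text
t: 10.78
position: [551.2, 103.7, 180.4]
tcp_rot: [1.192, 2.906, -0.001]
wrist_force: [0.8, -0.4, 0.2]
grip_width: -0.1
gripper_force: 0.0
```

Emit:
drive_tool --dp '[[-2.5,-0.4,0],[-2.0,0,0],[0,0,0],[0,0,0]]' --delta_rot '[[0,0,0],[0,0,0],[0,0,0],[0,0,0]]' --hand '[0,0,0,0]'

```text
t: 11.12
position: [581.1, 70.0, 180.1]
tcp_rot: [-1.195, -2.905, 0.0]
wrist_force: [-0.7, 0.9, 0.1]
grip_width: -0.3
gripper_force: 0.0
```

```bash
python3 -W ignore -c "
from h import *
st();board()
"
```

```text
t 11.1167 joints [ 0.51  0.5  -0.96  1.82  0.46  1.07  0.16] 
world [581.1  70.  180.1] trough [  84.4 -127.2] toolx yaw 135.27 z [-0. -0. -1.]
board z -20 -1 167 71.3
board z -20 1 154 70.9
board z 50 -1 165 70.8
board z 50 1 154 71.0
xmax [-53.54619406 161.6376546 ]
```

```bash
python3 - <<'E'
from h import *
for n in("top","scene"):
    P=np.load(n+"_P.npy").reshape(-1,3);q=(P[:,:2]-o)@r2
    for a in range(0,140,20):
        print(n,a,[(b,int(np.max(P[k,2],initial=-9))) for b in range(-260,-100,20) for k in [(q[:,0]>a)&(q[:,0]<a+20)&(q[:,1]>b)&(q[:,1]<b+20)&(P[:,2]<300)]])
E
```

```text
top 0 [(-260, 134), (-240, 134), (-220, 134), (-200, 133), (-180, 122), (-160, 6), (-140, 5), (-120, 4)]
top 20 [(-260, 127), (-240, 132), (-220, 133), (-200, 133), (-180, 5), (-160, 6), (-140, 7), (-120, 8)]
top 40 [(-260, 23), (-240, 23), (-220, 126), (-200, 3), (-180, 4), (-160, 4), (-140, 5), (-120, 5)]
top 60 [(-260, 14), (-240, 19), (-220, 6), (-200, 7), (-180, 6), (-160, 4), (-140, 3), (-120, 80)]
top 80 [(-260, 10), (-240, 13), (-220, 5), (-200, 8), (-180, 5), (-160, 8), (-140, 3), (-120, 4)]
top 100 [(-260, 16), (-240, 17), (-220, 4), (-200, 9), (-180, 8), (-160, 8), (-140, 3), (-120, 3)]
top 120 [(-260, 12), (-240, 15), (-220, 12), (-200, 4), (-180, 7), (-160, 7), (-140, 4), (-120, 3)]
scene 0 [(-260, 131), (-240, 130), (-220, 131), (-200, 131), (-180, 1), (-160, 4), (-140, 1), (-120, 1)]
scene 20 [(-260, 123), (-240, 130), (-220, 131), (-200, 130), (-180, 0), (-160, 3), (-140, 4), (-120, 3)]
scene 40 [(-260, -9), (-240, -9), (-220, -9), (-200, -9), (-180, 0), (-160, 1), (-140, 2), (-120, 1)]
scene 60 [(-260, -9), (-240, -9), (-220, -9), (-200, -9), (-180, 0), (-160, 1), (-140, 1), (-120, 0)]
scene 80 [(-260, -9), (-240, -9), (-220, -9), (-200, -9), (-180, 3), (-160, 4), (-140, 0), (-120, 0)]
scene 100 [(-260, -9), (-240, -9), (-220, -9), (-200, -9), (-180, 5), (-160, 4), (-140, 0), (-120, 1)]
scene 120 [(-260, -9), (-240, -9), (-220, -9), (-200, -9), (-180, 4), (-160, 1), (-140, 0), (-120, 1)]
```

Emit:
drive_tool --dp '[[0,0,3.5],[0,0,3.5],[0,0,2.2],[0,0,1.0],[0,0,0]]' --delta_rot '[[0,0,0],[0,0,0],[0,0,0],[0,0,0],[0,0,0]]' --hand '[0,0,0,0,0]'

```text
t: 11.58
position: [579.4, 71.8, 76.7]
tcp_rot: [-1.189, -2.905, 0.002]
wrist_force: [-0.1, 0.3, 0.2]
grip_width: 0.2
gripper_force: 0.0
```

Emit:
drive_tool --dp '[[-0.1,0.6,0],[-0.1,0.6,0],[0.3,0.4,0],[0.3,0.4,0],[0.4,0.4,0]]' --delta_rot '[[0,0,0],[0,0,0],[0,0,0],[0,0,0],[0,0,0]]' --hand '[0,0,0,0,0]'

```text
t: 12.0
position: [592.7, 94.0, 79.1]
tcp_rot: [1.193, 2.905, 0.001]
wrist_force: [0.4, -1.0, 0.7]
grip_width: -0.1
gripper_force: 0.6
```

```bash
python3 -W ignore -c "
from h import *
st()
"
```

```text
t 12.0 joints [ 0.38  0.63 -0.86  1.86  0.6   0.93  0.03] 
world [592.7  94.   79.1] trough [  75.6 -102. ] toolx yaw 135.36 z [ 0.001 -0.    -1.   ]
```

Emit:
drive_tool --dp '[[0.3,0.4,0.1],[0.3,0.4,0],[0.1,0.5,0],[0.1,0.5,0],[0,0.5,0]]' --delta_rot '[[0,0,0],[0,0,0],[0,0,0],[0,0,0],[0,0,0]]' --hand '[0,0,0,0,0]'

```text
t: 12.42
position: [603.2, 115.2, 78.0]
tcp_rot: [1.193, 2.905, -0.001]
wrist_force: [-0.2, -7.2, 7.7]
grip_width: -0.0
gripper_force: 6.1
```

Emit:
drive_tool --dp '[[-0.2,0.5,0],[-0.2,0.5,0],[-0.2,0.5,0],[-0.4,0.4,0],[-0.4,0.3,0]]' --delta_rot '[[0,0,0],[0,0,0],[0,0,0],[0,0,0],[0,0,0]]' --hand '[0,0,0,0,0]'

```text
t: 12.83
position: [628.2, 121.9, 77.2]
tcp_rot: [-1.191, -2.906, -0.0]
wrist_force: [-2.1, -0.3, 0.3]
grip_width: -0.2
gripper_force: 0.8
```

```bash
python3 -W ignore -c "
from h import *
st()
"
```

```text
t 12.8333 joints [ 0.31  0.69 -0.85  1.77  0.61  0.97  0.01] 
world [628.2 121.9  77.2] trough [ 81.  -57.2] toolx yaw 135.42 z [-0.  0. -1.]
```

Another +7 mm along the trough, then back off and look.

Emit:
drive_tool --dp '[[-0.3,0.1,0],[-0.4,0.1,0],[0,0,0],[0,0,0]]' --delta_rot '[[0,0,0],[0,0,0],[0,0,0],[0,0,0]]' --hand '[0,0,0,0]'

```text
t: 13.17
position: [634.6, 117.6, 77.3]
tcp_rot: [1.193, 2.906, 0.0]
wrist_force: [-0.3, -0.6, 0.1]
grip_width: 0.1
gripper_force: 0.0
```

```bash
python3 -W ignore -c "
from h import *
st()
"
```

```text
t 13.1667 joints [ 0.32  0.69 -0.84  1.75  0.61  0.98  0.02] 
world [634.6 117.6  77.3] trough [ 88.6 -55.7] toolx yaw 135.35 z [ 0.  0. -1.]
```

Emit:
drive_tool --dp '[[0.6,0,0],[0.6,0,0],[0,0,-3],[0,0,-3.5],[0,0,-3.5]]' --delta_rot '[[0,0,0],[0,0,0],[0,0,0],[0,0,0],[0,0,0]]' --hand '[0,0,0,0,0]'

```text
t: 13.58
position: [624.6, 126.9, 178.2]
tcp_rot: [-1.19, -2.906, 0.001]
wrist_force: [0.3, 0.4, 0.9]
grip_width: -0.3
gripper_force: 0.0
```

Emit:
drive_tool --dp '[[0,-3,-2],[0,-3.5,0],[0,-3.5,0],[0,-3.5,0],[0,-3,0]]' --delta_rot '[[0,0,0],[0,0,0],[0,0,0],[0,0,0],[0,0,0]]' --hand '[0,0,0,0,0]'

```text
t: 14.0
position: [507.7, 7.8, 197.0]
tcp_rot: [-1.193, -2.906, 0.002]
wrist_force: [0.6, -0.4, -0.7]
grip_width: 0.3
gripper_force: 0.0
```

```bash
python3 -W ignore -c "
from h import *
st();c=board();cv2.imwrite('pics/t2.png',cv2.resize(c['color'][120:305,215:400,::-1],None,fx=3.2,fy=3.2,interpolation=cv2.INTER_CUBIC))
"
```

```text
t 14.0 joints [ 0.73  0.35 -1.03  1.97  0.35  1.02  0.33] 
world [507.7   7.8 197. ] trough [  76.7 -223.1] toolx yaw 135.38 z [-0.001 -0.001 -1.   ]
board z -20 -1 169 71.2
board z -20 1 158 71.1
board z 50 -1 165 70.8
board z 50 1 157 71.0
xmax [-53.52837925 162.66213105]
```

View pics/t2.png

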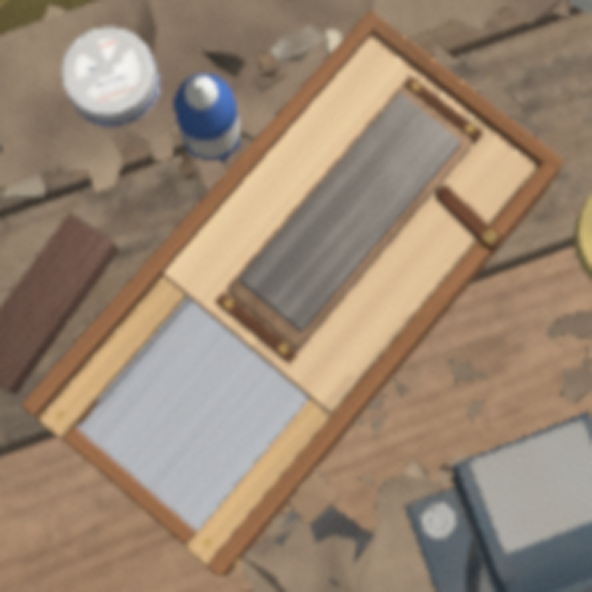

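The board lies flat. The button runs from its pivot at (490,236) to its end at (440,190), which is square across, and the hand is clear.

Emit:
drive_tool --dp '[[0,0,0],[0,0,0],[0,0,0]]' --delta_rot '[[0,0,0],[0,0,0],[0,0,0]]' --hand '[0,0,0]'

```text
t: 14.3
position: [510.3, 9.6, 197.6]
tcp_rot: [1.191, 2.906, 0.001]
wrist_force: [-0.6, 0.0, -1.0]
grip_width: 0.0
gripper_force: 0.0
```

```bash
python3 -c "
from bench import arm
print(arm.sign_off())"
```

```text
the job is handed in; nothing more can be done
None
```

The carrier lies flat in its notches, the turn button stands square across it, the hand is clear and the job is handed in at about 14 s; sign-off returned no verdict.

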